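# Third hand for a bench pin: hold it against the sprung stop

## Robot

A 6-joint arm with a two-finger parallel gripper is mounted at the origin on the work surface. World frame = base frame: x ahead of the robot, y to its left, z up, the work surface at z = 0. Lengths are in mm, angles in rad, forces in N, time in s.
With the tool pointing down it reaches from about 400 to 925 mm from the base axis. Payload 12.5 kg.
Tool frame: the origin (TCP) lies at the very end of the fingers, on their centre line; the grasp point (between the pads) lies 19 mm behind it; z points along the fingers, y is the direction in which the jaws open and shut (so a half turn about z gives the same grasp; the last joint's range is limited). The gripper opens to 95 mm and grips with 3 to 60 N. Pads are 20 mm wide; open, the fingers measure 119 mm over their backs; the gripper's body (75 mm by 180 mm) begins 59 mm behind the grasp point.
Start: joints at [1.128, 0.491, 1.559, -0, 1.092, -0.106], TCP at [206.527, 589.91, 214.661] pointing down, gripper open.
Joint ranges: [-3.1, 3.1], [-0.84, 2.19], [0.05, 2.79], [-1.13, 4.28], [0.06, 2.93], [-2.69, 2.69]. Speed limits (rad/s): [2.22, 2.22, 2.79, 3.14, 3.14, 3.14].

## Interface

Orientations are given as [roll, pitch, yaw] about the fixed x, y, z axes, in that order (R = Rz(yaw) Ry(pitch) Rx(roll)).
In Python, from cell import env gives the robot as it stands.
- The arm moves only by the shell command python3 -m pendant 'ROWS'. ROWS is JSON, a list that holds one entry, the list of rows, each a list of 5 numbers: the opening, from 0 (shut) to 1 (fully open), then the shift along the tool's x, y, z in m, then the turn about the tool's z in rad. A call has exactly 8 rows; each row is the pose to reach, as a shift and turn from the pose commanded when the call began, along the tool's axes at that moment; what a row does not reach only later rows make up. A row lasts 1/10 s, in which the tool goes at most 50 mm and 8.59 degrees, less where a joint would pass 70% of its speed; a pose out of reach is approached as far as the arm can. A call with a gripper value outside its range is refused whole. The fingers move at their own pace and stop on an object; the grip force is fixed at half the most. Time passes only in rows, so rows that repeat a pose let the fingers close, or fill a call up. It gives the time, the measured TCP pose, the force and the opening at its end, in the units of the state.
- env.state(): the state, without advancing time (a new reading comes with each control period).
- env.read_camera(name): name is "scene" or "top"; returns a dict with "image" (420x560x3 uint8, blue, green, red), "range_z" (420x560 float32, mm along the optical axis (not along the pixel's ray), 0 where there is no reading), "fx", "fy", "cx", "cy" (pixels), "dist" ([k1, k2, p1, p2, k3] as OpenCV has them; the pictures are not rectified), "rvec" (rotation vector, rad) and "tvec" (3), from world to camera coordinates, as OpenCV has them. Camera axes: x right, y down, z forward; pixel columns grow to the right and rows downward; lengths in mm; the calibration is good to about 2 mm. A picture is of the moment at which its call begins.
- env.job_done(): hands the job in, once; it reports no verdict.
The state is a dict: "t": time; "joints": joint angles; "qvel": joint speeds; "tau": joint torques, N m; "eef_pos": TCP position; "tcp_rot": TCP orientation; "ft_force": force on the tool from outside, world axes, zero at the start; "moment": the same for the moment, N m; "opening": opening from 0.0 (shut) to 1.0 (fully open).
Only numpy, scipy, OpenCV 4.12 (cv2) and the standard library are available. Lean on these libraries where they do the work, as an engineer would, in place of code of your own. Each camera call takes 0.05 s, during which the arm holds its last target. There are 200 camera calls.

## Task

Be the goldsmith's third hand: lift the steel try square off the screwing jig and lay it flat on the cork mat, let go of it, then set the wooden bench pin flat on the jig with its square, unnotched end centred and square against the sprung stop. Push the pin against the stop with a steady 8 N or so, until the stop's pointer tip stands between the two lines on its housing; never drive the stop to the end of its travel, and leave the other things on the bench alone. Finish while still holding the pin pressed there with the fingers, so that it can be screwed down.

Things in the scene. Friction and masses are not known exactly. Their poses are not given: they have to be found in the camera images.
- jig: Screwing jig fixed to the bench: aluminium bed, 8 mm thick. Origin on the bench surface below the middle of the bed's width, x pointing from the open end towards the sprung stop, z up. The bed reaches from x = -120 to +140 mm and y = -65 to +65 mm, its top at z = 8 mm. A dark steel spring housing stands on it from x = 85 to 140 mm, 90 mm wide, top at z = 38 mm, with two thin white lines across its top.
- stop (a joint): Travel of the sprung stop along the jig's x, m: 0 = out (at rest), 0.025 = the hard end of its travel. Spring of 0.7 N per mm without preload. A brass pointer on the stop lies over the housing; its tip stands between the two lines from 0.008 to 0.016 (5.6 to 11 N); 0.012 is the middle.
- stop_face (a point): The stop's upright steel plate, 70 mm wide, 8 mm thick, about 33 mm high over the bed. This point is the middle of the pressing face's lower edge, at bed height; at rest it lies at x = 40 mm, y = 0 in the jig's frame. The face looks along -x of the jig; the plate moves with the stop.
- square: Steel try square lying flat on the jig's bed in the pin's place, about 0.24 kg. Dark stock 18 x 90 mm, 20 mm high, along its y; origin at the centre of the stock's underside. Bright blade 20 mm wide, 4 mm thick, flush with the underside, runs 100 mm to +x from the stock's side, at y = 25 to 45 mm. Grip the stock across its 18 mm, clear of the blade, for instance at y = -5 mm.
- mat: Square cork mat 180 x 180 mm, 4 mm thick, fixed on the bench to the left or right of the jig. Origin at the centre of its underside; axes along its sides.
- pin: Wooden bench pin lying flat on the bench, on the other side of the jig from the mat, about 0.09 kg: 110 mm long (x), 44 mm wide (y), 24 mm thick (z). Origin at the centre of its underside. The +x end is square and plain, with two dark screw holes near it in the top; the -x end has a notch 16 mm wide and 40 mm deep. Its starting yaw is within 45 degrees of pointing its square end ahead (+x of the world). It can be gripped across its width at the origin.
- pin_end (a point): Centre of the pin's square end face, 55 mm ahead of the pin's origin along its x and 12 mm above its underside.
- tin_a: Not part of the job, leave alone: bare metal round tin, 48 mm across, 32 mm high.
- tin_b: Not part of the job, leave alone: white round tin, 54 mm across, 36 mm high.
- block: Not part of the job, leave alone: square bright steel bench block 55 x 55 x 22 mm.
- bangle: Not part of the job, leave alone: brass bangle, 68 mm outside, 12 mm high, lying flat.
- hammer: Not part of the job, leave alone: small hammer lying at the right.
- cup: Not part of the job, leave alone: steel tool cup, 76 mm across, 85 mm high, handles standing up to 170 mm.
- driver: Not part of the job, leave alone: screwdriver lying on the bench at the left.
There are look-alikes about, which are no part of the job. Leave any white look-alike of the pin alone. There is more than one size of the square; the one meant has the size given above.

How it is judged (in metres and radians):
On the way, in this order (a step that is already met when the one before it is completed fails the run):
1. the try square lies flat and still on the cork mat, let go (x of square in the frame of mat between -0.088 and 0.088 m and y of square in the frame of mat between -0.088 and 0.088 m and z of square in the frame of mat below 0.009 m and angle between square's own z axis and vertical below 0.06 rad and linear speed of square below 0.02 m/s and contact force between the fingers and square below 0.05 N), for 0.2 s.
2. the bench pin is pressed squarely against the stop, pointer between the lines, steadily (z of pin in the frame of jig below 0.0115 m and angle between pin's own z axis and vertical below 0.06 rad and angle between the x axis of pin and the x axis of jig, either way round below 0.09 rad and y of pin_end in the frame of jig between -0.01 and 0.01 m and x of pin_end in the frame of jig above 0.035 m and value of joint stop between 0.0065 and 0.0175 m and contact force between pin and stop between 3 and 14.5 N), for 0.5 s.
At the end, for the whole second after the job is handed in: Fingers hold the pin flat on the bed (3.5 mm, 0.06 rad), square end on the stop, centred to 10 mm, aligned to 0.09 rad; stop still at 6.5 to 17.5 mm, 3 to 14.5 N between pin and stop; try square flat, let go, its stock's centre on the mat (all of step 1 and all of step 2 and velocity of joint stop between -0.01 and 0.01 m/s and contact force between the fingers and pin above 2 N); the arm keeps its last pose, push and grip.
It fails at once if the stop was driven to the end of its travel (value of joint stop above 0.0235 m).
It fails at once if a bystander was moved by more than 30 mm (distance of any of tin_a, tin_b, block, bangle, hammer, cup, driver from where it was at the start of the episode above 0.03 m).
It also fails if it takes over 64 s, if anything falls off the work surface, if the arm or the gripper's body presses on something with over 40 N, if the wrist force passes 120 N, or if a joint passes its speed limit or range.

## Working session

There is one attempt and no reset: what is moved stays moved. The work goes in short steps, Python scripts to look and compute and a shell command to move; the robot and the scene stay as the last step left them, time stands still between calls to the robot, and variables do not carry over. Pictures are saved under pics/ and viewed, about 8 in all and at most 12, crops included, and the job is handed in when it is done.

```bash
ls; mkdir -p pics; cat > h.py <<'E'
import numpy as np, cv2
from cell import env
def cam(n,save=None):
    c=env.read_camera(n); c['K']=np.array([[c['fx'],0,c['cx']],[0,c['fy'],c['cy']],[0,0,1.]])
    c['R']=cv2.Rodrigues(np.array(c['rvec'],float))[0]; c['t']=np.array(c['tvec'],float).ravel(); c['d']=np.array(c['dist'],float)
    if save: cv2.imwrite('pics/'+save,c['image'])
    return c
def ray(c,uv,z):
    """pixels -> world points on plane z (mm)"""
    p=cv2.undistortPoints(np.array(uv,float).reshape(-1,1,2),c['K'],c['d'])[:,0]
    d=np.c_[p,np.ones(len(p))]@c['R']; o=-c['R'].T@c['t']
    return o+d*((z-o[2])/d[:,2])[:,None]
def proj(c,P):
    return cv2.projectPoints(np.array(P,float).reshape(-1,3),c['R'],c['t'],c['K'],c['d'])[0][:,0]
def pts(c):
    """world xyz for every pixel from depth"""
    h,w=c['range_z'].shape; u,v=np.meshgrid(np.arange(w),np.arange(h))
    p=cv2.undistortPoints(np.stack([u,v],-1).reshape(-1,1,2).astype(float),c['K'],c['d'])[:,0]
    X=np.c_[p,np.ones(len(p))]*c['range_z'].reshape(-1,1)
    return ((X-c['t'])@c['R']).reshape(h,w,3)
E
python3 - <<'E'
from h import *
a=cam('top','top0.png'); b=cam('scene','scene0.png')
print(env.state()); print(-a['R'].T@a['t'],-b['R'].T@b['t'])
E
```

```text
pics
{'t': 0.1, 'joints': array([ 1.12838751e+00,  4.91485578e-01,  1.55936220e+00,  2.06609675e-06,
        1.09167566e+00, -1.05588628e-01]), 'qvel': array([-1.44104006e-05, -6.78635282e-04, -1.82734336e-03,  1.11588586e-03,
        1.26549176e-03, -7.00326276e-04]), 'tau': array([ 1.89519742e-03, -6.13625765e+01, -2.58607364e+01,  6.93254918e-02,
        4.70473222e-02, -2.63178953e-05]), 'eef_pos': array([206.44205552, 589.71397228, 214.13775047]), 'tcp_rot': array([-3.14066724e+00, -9.99206975e-05,  2.80477146e+00]), 'ft_force': array([-0.15370107, -0.55958254,  1.1776442 ]), 'moment': array([0.01679736, 0.01565625, 0.03289888]), 'opening': 1.0021989564488756}
[ 299.3886338   -14.44167294 1459.03252475] [1156.2434733  -319.01671445 1057.68895817]
```

View pics/top0.png

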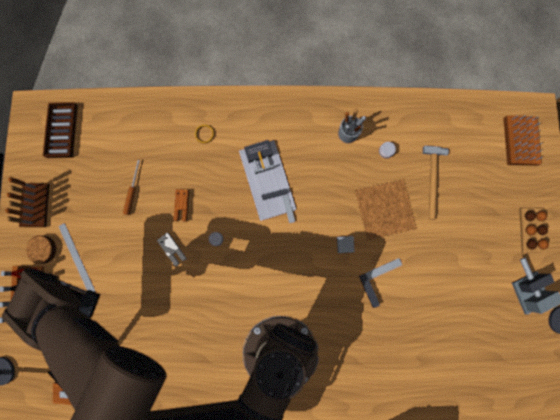

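View pics/scene0.png

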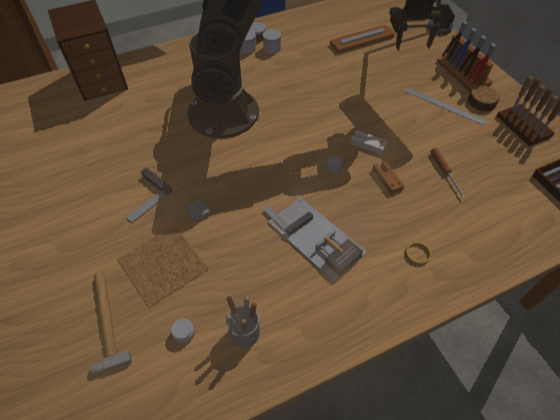

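The top view shows the jig at (265,180) with a square on it (stock ~(276,195), blade ~(291,207)) and the mat at (386,208). The orange-brown pin is at (181,204), its white look-alike at (172,248), and a second, larger square lies at (378,280). I'll enlarge the view and measure.

```bash
python3 - <<'E'
from h import *
a=cam('top'); b=cam('scene')
A=cv2.resize(a['image'][130:270,150:310],None,fx=4.2,fy=4.2,interpolation=cv2.INTER_CUBIC)[:, :]
B=cv2.resize(b['image'][125:275,255:415],None,fx=4,fy=4,interpolation=cv2.INTER_CUBIC)
cv2.imwrite('pics/cropA.png',A[:590]); cv2.imwrite('pics/cropB.png',B)
# mat & pin by colour; z planes
hsv=cv2.cvtColor(a['image'],cv2.COLOR_BGR2HSV)
for uv in [(386,208),(181,210),(172,248),(240,200),(220,170),(256,180)]: print(uv,hsv[uv[1],uv[0]])
P=pts(a)
for uv in [(386,208),(181,204),(276,195),(256,180),(262,150)]: print(uv,P[uv[1],uv[0]].round(1))
E
```

```text
(386, 208) [ 14 163 149]
(181, 210) [ 14 180  88]
(172, 248) [ 18   7 184]
(240, 200) [ 16 144 184]
(220, 170) [ 16 149 183]
(256, 180) [118  18 181]
(386, 208) [ 495.9 -364.7    3.3]
(181, 204) [502.9 347.3  21.5]
(276, 195) [535.2  18.6  27. ]
(256, 180) [592.   89.7   3.5]
(262, 150) [690.5  68.2  39.2]
```

View pics/cropA.png

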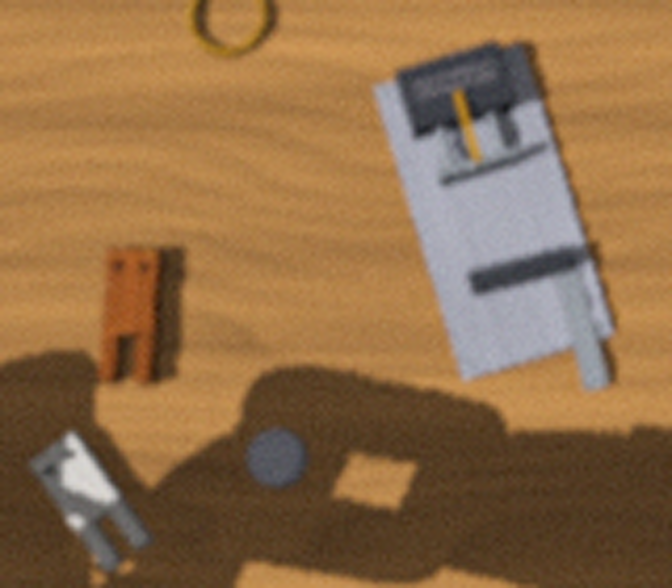

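View pics/cropB.png

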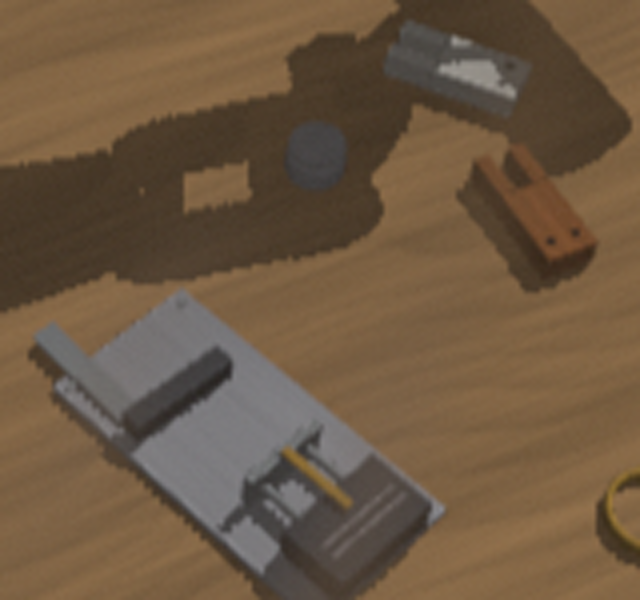

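The square on the jig has a stock of about 90 mm and its blade points at the robot, on the right side. That fits the description; the one at (378,280) is larger and off the jig. The brown pin has two holes at its far end at (181,193), and the white one at (172,248) is the look-alike. Next I'll measure the poses.

```bash
python3 - <<'E'
from h import *
def rect(c,m,z,name):
    cs,_=cv2.findContours(m.astype(np.uint8),cv2.RETR_EXTERNAL,cv2.CHAIN_APPROX_NONE)
    k=max(cs,key=cv2.contourArea); w=ray(c,k.reshape(-1,2),z)[:,:2].astype(np.float32)
    r=cv2.minAreaRect(w); print(name,np.round(r[0],1),np.round(r[1],1),round(r[2],1))
def roi(s,u0,u1,v0,v1):
    m=np.zeros(s,bool); m[v0:v1,u0:u1]=1; return m
a=cam('top'); b=cam('scene')
for n,c,mat,pin,st,jig in [('top',a,(345,425,170,245),(165,198,180,228),(258,296,186,205),(235,300,140,225)),
                       ('scene',b,(110,215,220,305),(365,410,155,200),(283,316,208,238),(255,370,195,280))]:
    hsv=cv2.cvtColor(c['image'],cv2.COLOR_BGR2HSV).astype(int); H,S,V=hsv[...,0],hsv[...,1],hsv[...,2]; s=H.shape
    m=roi(s,*pin)&(((H<12)&(S>190))); rect(c,m&(V>60),24 if n=='top' else 12,n+' pin')
    wood=(S>105)
    m=roi(s,*st)&(S<90)&(V<100); rect(c,m,28 if n=='top' else 18,n+' stock')
    m=roi(s,*jig)&(S<80); rect(c,m,8,n+' jig')
    m=roi(s,*mat); L=cv2.GaussianBlur(c['image'][...,0],(0,0),1); 
    mm=cv2.morphologyEx((m&(V<(165 if n=='top' else 115))).astype(np.uint8),cv2.MORPH_CLOSE,np.ones((5,5))); rect(c,cv2.morphologyEx(mm,cv2.MORPH_OPEN,np.ones((7,7))),4,n+' mat')
# hand-picked on crop A (scale 4.2, offset 150,130), pixel centres
f=lambda x,y:((x+.5)/4.2-.5+150,(y+.5)/4.2-.5+130)
g=lambda x,y:((x+.5)/4-.5+255,(y+.5)/4-.5+125)
print('jig FL, NL, NR',ray(a,[f(376,86),f(465,379),f(612,334)],8)[:,:2].round(1))
print('jig sc NL, FL',ray(b,[g(181,291),g(444,510)],8)[:,:2].round(1))
print('stock top corners',ray(a,[f(470,272),f(474,294),f(586,264),f(580,247)],28)[:,:2].round(1))
print('stock scene LL top',ray(b,[g(126,416),g(218,347),g(231,357)],28)[:,:2].round(1))
print('pin top corners FL FR NR NL',ray(a,[f(107,247),f(159,249),f(154,381),f(99,381)],24)[:,:2].round(1))
print('pin scene holes-end corners',ray(b,[g(595,240),g(546,265)],24)[:,:2].round(1))
print('stop top edge',ray(a,[f(441,181),f(547,147)],41)[:,:2].round(1))
E
```

```text
top pin [457.5 331. ] [0. 0.] 0.0
top stock [540.7  17. ] [ 16.1 100.4] 15.8
top jig [577.8  46.2] [306.3 134.2] 17.7
top mat [ 483.1 -357.6] [225.1 276.9] 0.2Traceback (most recent call last):
  File "<stdin>", line 12, in <module>
  File "<stdin>", line 4, in rect
ValueError: max() iterable argument is empty
```

```bash
python3 - <<'E'
from h import *
a=cam('top'); b=cam('scene')
f=lambda x,y:((x+.5)/4.2-.5+150,(y+.5)/4.2-.5+130)
g=lambda x,y:((x+.5)/4-.5+255,(y+.5)/4-.5+125)
p=lambda n,v:print(n,v[:,:2].round(1).tolist())
p('jig FL, NL, NR',ray(a,[f(376,86),f(465,379),f(612,334)],8))
p('jig sc NL, FL',ray(b,[g(181,291),g(444,510)],8))
p('stock top corners FL NL NR FR',ray(a,[f(470,272),f(474,294),f(586,264),f(580,247)],28))
p('stock scene FR FL(far-left top) NL',ray(b,[g(126,416),g(218,347),g(231,357)],28))
p('pin top FL FR NR NL',ray(a,[f(107,247),f(159,249),f(154,381),f(99,381)],24))
p('pin scene end FL,FR',ray(b,[g(595,240),g(546,265)],24))
p('stop top edge L R',ray(a,[f(441,181),f(547,147)],41))
p('mat top',ray(a,[(357,187),(405,180),(417,230),(366,238)],4))
p('mat scene',ray(b,[(119,262),(176,231),(208,269),(155,304)],4))
E
```

```text
jig FL, NL, NR [[698.6, 150.9], [451.2, 72.3], [489.3, -48.2]]
jig sc NL, FL [[452.9, 71.7], [698.1, 150.0]]
stock top corners FL NL NR FR [[536.9, 68.2], [518.8, 64.7], [544.1, -26.4], [558.2, -21.4]]
stock scene FR FL(far-left top) NL [[547.9, -19.3], [522.7, 65.6], [534.4, 70.0]]
pin top FL FR NR NL [[557.1, 369.7], [555.6, 326.0], [446.0, 326.1], [445.7, 371.8]]
pin scene end FL,FR [[553.0, 368.1], [557.4, 321.6]]
stop top edge L R [[609.8, 92.2], [638.6, 6.0]]
mat top [[569.3, -263.9], [595.9, -435.1], [419.3, -472.1], [391.0, -292.4]]
mat scene [[438.4, -468.7], [407.7, -298.8], [561.3, -257.5], [598.7, -413.8]]
```

```bash
cat > go.py <<'E'
# go.py x y z yaw : shift/turn in tool axes from the present pose to the wanted one
import sys
from h import *
def go(x,y,z,yaw,q=None):
    s=env.state(); p=np.array(s['eef_pos']); w=s['tcp_rot'][2]
    d=np.array([x,y,z])-p; c,n=np.cos(w),np.sin(w)
    turn=-(yaw-w); turn=(turn+np.pi/2)%np.pi-np.pi/2
    print('t',round(s['t'],2),'now',p.round(1),round(w,3),'F',s['ft_force'].round(1),'open',round(s['opening'],3),'j6',s['joints'][5].round(2))
    print('shift',np.round([(d[0]*c+d[1]*n)/1e3,(d[0]*n-d[1]*c)/1e3,-d[2]/1e3],4),'turn',round(turn,3))
if __name__=='__main__': go(*map(float,sys.argv[1:5]))
E
python3 -m pendant '[[[1,-0.03,-0.026,0,0.06],[1,-0.06,-0.052,0,0.12],[1,-0.092,-0.078,0,0.18],[0.8,-0.124,-0.105,0,0.24],[0.6,-0.156,-0.132,0,0.3],[0.6,-0.188,-0.16,0,0.36],[0.6,-0.22,-0.187,0,0.42],[0.6,-0.252,-0.215,0,0.486]]]'
python3 go.py 541 17 100 1.833
```

```text
t: 1.2
eef_pos: [373.9, 302.2, 214.8]
tcp_rot: [3.141, 0.0, 2.316]
ft_force: [0.3, 0.4, -0.1]
opening: 0.64
t 1.2 now [373.9 302.2 214.8] 2.316 F [ 0.3  0.4 -0.1] open 0.64 j6 -0.2
shift [-0.3229 -0.0708  0.1148] turn 0.483
```

```bash

python3 -m pendant '[[[0.6,-0.045,-0.01,0,0.07],[0.6,-0.09,-0.02,0,0.14],[0.6,-0.135,-0.03,0.02,0.21],[0.6,-0.18,-0.04,0.04,0.28],[0.6,-0.225,-0.05,0.06,0.35],[0.6,-0.265,-0.059,0.08,0.42],[0.6,-0.3,-0.066,0.1,0.46],[0.6,-0.323,-0.071,0.115,0.483]]]'
python3 - <<'E'
from h import *
from go import go
a=cam('top'); b=cam('scene')
A=cv2.resize(a['image'][140:230,235:315],None,fx=5,fy=5,interpolation=cv2.INTER_CUBIC)
B=cv2.resize(b['image'][180:285,255:375],None,fx=4.3,fy=4.3,interpolation=cv2.INTER_CUBIC)[:450]
cv2.imwrite('pics/near1.png',np.hstack([A,B[:,:395]])[:600])
go(541,17,11,1.833)
E
```

```text
t: 2.0
eef_pos: [541.9, 16.4, 98.4]
tcp_rot: [-3.141, -0.0, 1.833]
ft_force: [-0.5, -1.3, 0.5]
opening: 0.599
t 2.1 now [541.5  16.4  97.7] 1.832 F [-0.4  0.2  0.1] open 0.601 j6 -0.35
shift [ 0.0007 -0.0003  0.0867] turn -0.001
```

View pics/near1.png

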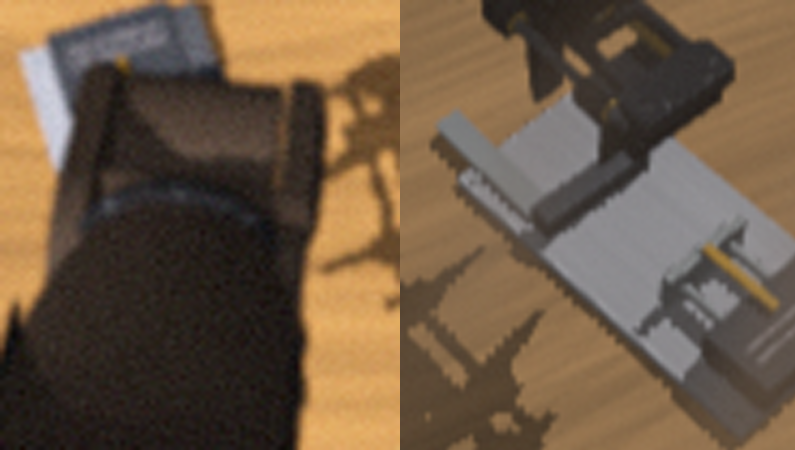

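The scene half shows the jaws over the stock at (590,185), one on each side of it, with the blade clear on the left. I'll descend and grip.

```bash

python3 -m pendant '[[[0.6,0,0,0.03,0],[0.6,0,0,0.06,0],[0.6,0.001,0,0.077,0],[0.6,0.001,0,0.086,0],[0.6,0.001,0,0.086,0],[0.15,0.001,0,0.086,0],[0,0.001,0,0.086,0],[0,0.001,0,0.086,0]]]'
python3 -m pendant '[[[0,0,0,0,0],[0,0,0,0,0],[0,0,0,0,0],[0,0,0,-0.01,0],[0,0,0,-0.03,0],[0,0,0,-0.06,0],[0,0,0,-0.09,0],[0,0,0,-0.12,0]]]'
python3 go.py 496 -365 130 1.833
```

```text
t: 2.9
eef_pos: [541.1, 19.7, 14.5]
tcp_rot: [3.14, 0.0, 1.836]
ft_force: [-0.3, 0.3, -0.4]
opening: 0.403
t: 3.7
eef_pos: [540.3, 19.6, 135.2]
tcp_rot: [-3.141, -0.0, 1.836]
ft_force: [0.2, -0.5, -1.6]
opening: 0.189
t 3.7 now [540.3  19.6 135.2] 1.836 F [ 0.2 -0.5 -1.6] open 0.189 j6 -0.35
shift [-0.3596 -0.1434  0.0052] turn 0.003
```

```bash

python3 -m pendant '[[[0,-0.015,-0.004,0,0],[0,-0.045,-0.013,0,0],[0,-0.085,-0.024,0,0],[0,-0.125,-0.035,0,0],[0,-0.165,-0.046,0,0],[0,-0.205,-0.057,0,0],[0,-0.245,-0.069,0,0],[0,-0.28,-0.078,0,0]]]'
python3 -m pendant '[[[0,-0.03,-0.009,0,0],[0,-0.055,-0.016,0,0],[0,-0.07,-0.02,0,0],[0,-0.08,-0.023,0.02,0],[0,-0.081,-0.023,0.05,0],[0,-0.081,-0.023,0.08,0],[0,-0.081,-0.023,0.095,0],[0,-0.081,-0.023,0.1,0]]]'
python3 - <<'E'
from h import *
from go import go
go(537,-356,11,1.836)
b=cam('scene')
cv2.imwrite('pics/near2.png',cv2.resize(b['image'][150:310,90:250],None,fx=3.5,fy=3.5,interpolation=cv2.INTER_CUBIC))
E
```

```text
t: 4.5
eef_pos: [537.6, -273.5, 132.7]
tcp_rot: [-3.14, -0.001, 1.835]
ft_force: [0.2, -0.4, -1.7]
opening: 0.186
t: 5.3
eef_pos: [537.1, -354.6, 31.8]
tcp_rot: [-3.14, -0.003, 1.836]
ft_force: [0.5, -0.1, -1.4]
opening: 0.188
t 5.3 now [ 537.1 -354.6   31.8] 1.836 F [ 0.5 -0.1 -1.4] open 0.188 j6 -0.95
shift [-0.0014 -0.0004  0.0208] turn 0.0
```

View pics/near2.png

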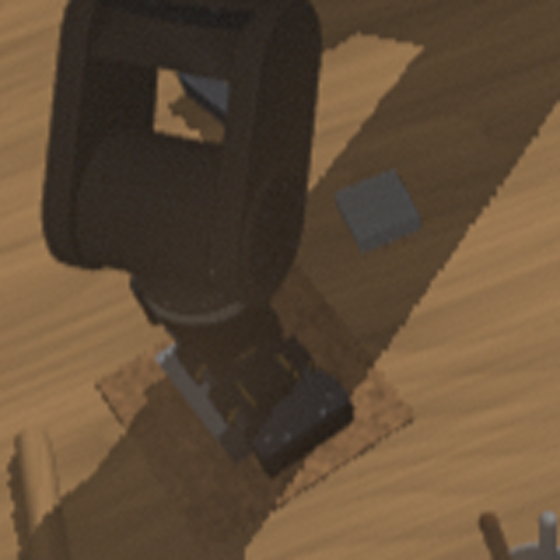

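The square hangs level over the mat: blade at (205,400), stock under the jaws, all of it within the cork. Next I'll lower it, release and rise.

```bash

python3 -m pendant '[[[0,0,0,0.01,0],[0,0,0,0.015,0],[0,0,0,0.018,0],[0,0,0,0.02,0],[0,0,0,0.021,0],[0,0,0,0.021,0],[0,0,0,0.021,0],[0,0,0,0.021,0]]]'
python3 -m pendant '[[[0.3,0,0,0,0],[0.5,0,0,0,0],[0.55,0,0,0,0],[0.55,0,0,-0.005,0],[0.55,0,0,-0.03,0],[0.55,0,0,-0.07,0],[0.55,0,0,-0.11,0],[0.7,0,0,-0.15,0]]]'
python3 go.py 501 348 150 3.14
```

```text
t: 6.15
eef_pos: [537.8, -355.3, 12.8]
tcp_rot: [3.141, 0.0, 1.836]
ft_force: [-0.2, 0.5, -1.8]
opening: 0.187
t: 6.95
eef_pos: [537.6, -355.1, 164.6]
tcp_rot: [3.141, 0.0, 1.836]
ft_force: [-0.2, -1.1, -0.5]
opening: 0.59
t 6.95 now [ 537.6 -355.1  164.6] 1.836 F [-0.2 -1.1 -0.5] open 0.59 j6 -0.95
shift [0.6882 0.1488 0.0146] turn -1.304
```

```bash

python3 -m pendant '[[[0.8,0.02,0.004,0,-0.05],[0.9,0.06,0.013,0,-0.12],[0.9,0.108,0.023,0,-0.2],[0.9,0.156,0.033,0,-0.29],[0.9,0.203,0.043,0,-0.38],[0.9,0.25,0.053,0,-0.47],[0.9,0.297,0.063,0,-0.56],[0.9,0.344,0.074,0,-0.652]]]'
python3 - <<'E'
from h import *
from go import go
go(501,348,150,3.14)
a=cam('top'); b=cam('scene')
A=cv2.resize(a['image'][165:245,340:430],None,fx=4.4,fy=4.4,interpolation=cv2.INTER_CUBIC)
B=cv2.resize(a['image'][180:260,150:240],None,fx=4.4,fy=4.4,interpolation=cv2.INTER_CUBIC)
cv2.imwrite('pics/near3.png',np.hstack([A,B]))
hsv=cv2.cvtColor(a['image'],cv2.COLOR_BGR2HSV)
print(hsv[196:200,176:187].tolist()[0]); 
g=hsv.astype(int)
m=np.zeros(g.shape[:2],np.uint8); m[175:235,165:200]=((g[...,0]<=11)&(g[...,2]>70))[175:235,165:200]
cs,_=cv2.findContours(m,0,1); k=max(cs,key=cv2.contourArea); w=ray(a,k.reshape(-1,2),24)[:,:2].astype(np.float32); print(cv2.minAreaRect(w))
E
```

```text
t: 7.75
eef_pos: [518.7, -2.1, 163.2]
tcp_rot: [3.141, 0.001, 2.491]
ft_force: [0.4, 0.3, -0.5]
opening: 0.904
t 7.75 now [518.7  -2.1 163.2] 2.491 F [ 0.4  0.3 -0.5] open 0.904 j6 -1.05
shift [0.226  0.2679 0.0132] turn -0.649
[[13, 192, 186], [12, 184, 184], [12, 185, 182], [12, 188, 191], [13, 186, 197], [13, 202, 193], [12, 187, 195], [12, 189, 186], [12, 197, 186], [13, 193, 185], [13, 199, 169]]
((539.2911376953125, 360.4814758300781), (3.51556658744812, 3.6601641178131104), 0.22414368391036987)
```

View pics/near3.png

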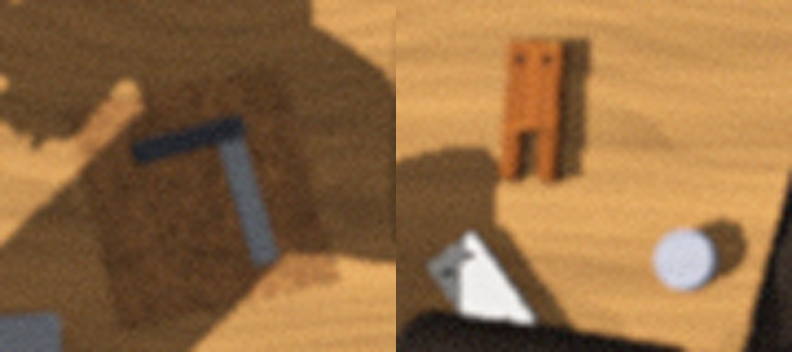

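The left panel shows the square lying flat on the mat, let go, with its stock at (188,140). The right panel shows the unmoved pin, corners about (509,39), (563,41), (557,180), (501,178). I'll refine the pin pose with a mask and move over it.

```bash

python3 - <<'E'
from h import *
a=cam('top'); g=cv2.cvtColor(a['image'],cv2.COLOR_BGR2HSV).astype(int)
m=np.zeros(g.shape[:2],np.uint8); m[180:228,165:200]=((g[...,0]<=14)&(g[...,1]>168)&(g[...,2]>110))[180:228,165:200]
m=cv2.morphologyEx(m,cv2.MORPH_OPEN,np.ones((2,2)))
cs,_=cv2.findContours(m,0,1); k=max(cs,key=cv2.contourArea); w=ray(a,k.reshape(-1,2),24)[:,:2].astype(np.float32); print(cv2.minAreaRect(w))
f=lambda x,y:((x-396+.5)/4.4-.5+150,(y+.5)/4.4-.5+180)
c=ray(a,[f(509,38),f(563,41),f(557,180),f(501,178)],24)[:,:2]; print(c.round(1).tolist(),c.mean(0))
E
python3 -m pendant '[[[0.9,0.03,0.035,0,-0.08],[0.9,0.06,0.07,0,-0.16],[0.9,0.09,0.105,0,-0.25],[0.9,0.12,0.14,0,-0.34],[0.9,0.15,0.176,0,-0.43],[0.9,0.18,0.212,0,-0.52],[0.9,0.21,0.248,0,-0.6],[0.9,0.226,0.268,0.015,-0.65]]]'
python3 go.py 501 348 60 3.14
```

```text
((497.6893310546875, 345.3702392578125), (43.788700103759766, 109.6991958618164), 87.72267150878906)
[[557.8, 369.1], [555.5, 325.7], [445.4, 326.3], [446.6, 370.9]] [501.30860501 347.98204472]
t: 8.7
eef_pos: [503.8, 348.8, 149.2]
tcp_rot: [3.139, 0.004, 3.141]
ft_force: [0.2, -0.6, -1.6]
opening: 0.899
t 8.7 now [503.8 348.8 149.2] 3.141 F [ 0.2 -0.6 -1.6] open 0.899 j6 -1.07
shift [ 0.0028 -0.0008  0.0892] turn 0.001
```

```bash

python3 -m pendant '[[[0.75,0.003,0.001,0.03,0.02],[0.75,0.003,0.001,0.07,0.024],[0.75,0.003,0.001,0.105,0.024],[0.75,0.003,0.001,0.13,0.024],[0.75,0.003,0.001,0.142,0.024],[0.75,0.003,0.001,0.145,0.024],[0.5,0.003,0.001,0.145,0.024],[0.3,0.003,0.001,0.145,0.024]]]'
python3 -m pendant '[[[0.1,0,0,0,0],[0,0,0,0,0],[0,0,0,0,0],[0,0,0,0,0],[0,0,0,-0.01,0],[0,0,0,-0.04,0],[0,0,0,-0.08,0],[0,0,0,-0.12,0]]]'
python3 - <<'E'
from h import *
from go import go
go(500,347,120,3.117)
a=cam('top'); b=cam('scene')
B=cv2.resize(b['image'][90:240,320:470],None,fx=3.6,fy=3.6,interpolation=cv2.INTER_CUBIC)
cv2.imwrite('pics/near4.png',B)
E
```

```text
t: 9.5
eef_pos: [500.5, 347.5, 4.0]
tcp_rot: [3.141, 0.002, 3.113]
ft_force: [-0.4, -1.0, 0.7]
opening: 0.634
t: 10.3
eef_pos: [499.3, 347.1, 124.2]
tcp_rot: [-3.141, -0.001, 3.114]
ft_force: [0.3, 1.3, -1.0]
opening: 0.458
t 10.3 now [499.3 347.1 124.2] 3.114 F [ 0.3  1.3 -1. ] open 0.458 j6 -1.04
shift [-0.0007 -0.0001  0.0042] turn -0.003
```

View pics/near4.png

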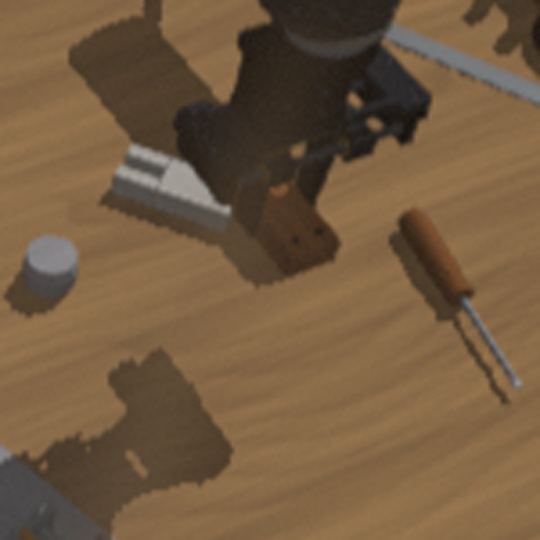

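The pin is held level, square end with its two holes forward at (305,240), and the white look-alike at (180,190) is untouched. I'll carry it over the jig.

```bash

python3 -m pendant '[[[0,-0.005,-0.02,0,-0.03],[0,-0.013,-0.06,0,-0.08],[0,-0.021,-0.105,0,-0.13],[0,-0.03,-0.15,0,-0.18],[0,-0.039,-0.195,0,-0.23],[0,-0.048,-0.24,0,-0.28],[0,-0.056,-0.28,0,-0.32],[0,-0.061,-0.309,0,-0.335]]]'
python3 -m pendant '[[[0,0,0,0,0],[0,0,0,0.02,0],[0,0,0,0.05,0],[0,0,0,0.07,0],[0,0,0,0.08,0],[0,0,0,0.08,0],[0,0,0,0.08,0],[0,0,0,0.08,0]]]'
python3 - <<'E'
from h import *
from go import go
go(551.6,36.4,12,3.449)
b=cam('scene')
B=cv2.resize(b['image'][180:290,250:380],None,fx=5,fy=5,interpolation=cv2.INTER_CUBIC)
cv2.imwrite('pics/near5.png',B)
E
```

```text
t: 11.2
eef_pos: [552.0, 34.3, 122.4]
tcp_rot: [3.141, -0.001, -2.834]
ft_force: [-0.6, 0.1, -0.8]
opening: 0.46
t: 12.0
eef_pos: [552.6, 37.0, 43.6]
tcp_rot: [-3.141, 0.001, -2.834]
ft_force: [0.9, -0.2, -1.7]
opening: 0.462
t 12.0 now [552.6  37.   43.6] -2.834 F [ 0.9 -0.2 -1.7] open 0.462 j6 -1.93
shift [ 0.0011 -0.0002  0.0316] turn -0.0
```

View pics/near5.png

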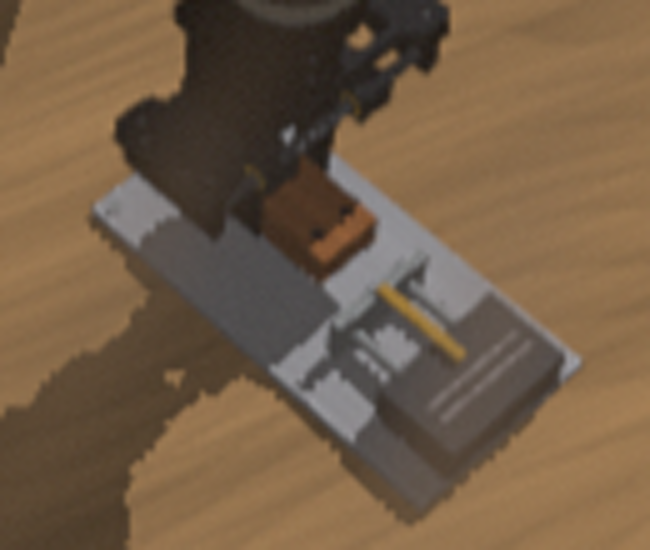

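The held pin is over the bed with its square end at (345,245), facing the plate at (380,290). The pointer is at (465,355), short of the lines at about (480,375). I'll lower the pin onto the bed.

```bash

python3 -m pendant '[[[0,0,0,0.01,0],[0,0,0,0.02,0],[0,0,0,0.025,0],[0,0,0,0.028,0],[0,0,0,0.03,0],[0,0,0,0.031,0],[0,0,0,0.0315,0],[0,0,0,0.032,0]]]'
python3 - <<'E'
from h import *
from go import go
for i in range(3): go(551.6,36.4,12,3.449)
b=cam('scene')
B=cv2.resize(b['image'][195:275,295:375],None,fx=7,fy=7,interpolation=cv2.INTER_CUBIC)
cv2.imwrite('pics/near6.png',B)
E
```

```text
t: 12.85
eef_pos: [552.1, 36.7, 11.5]
tcp_rot: [-3.142, 0.0, -2.834]
ft_force: [-4.2, 0.2, 16.5]
opening: 0.46
t 12.85 now [552.1  36.7  11.5] -2.834 F [-4.2  0.2 16.5] open 0.46 j6 -1.93
shift [ 0.0005 -0.0002 -0.0005] turn -0.0
t 12.85 now [552.1  36.7  11.5] -2.834 F [-4.2  0.2 16.5] open 0.46 j6 -1.93
shift [ 0.0005 -0.0002 -0.0005] turn -0.0
t 12.85 now [552.1  36.7  11.5] -2.834 F [-4.2  0.2 16.5] open 0.46 j6 -1.93
shift [ 0.0005 -0.0002 -0.0005] turn -0.0
```

View pics/near6.png

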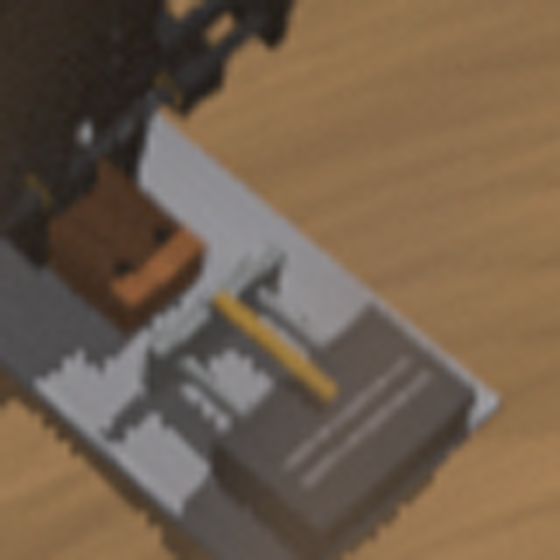

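```bash

cat > jf.py <<'E'
from h import *
yaw=0.307; O=np.array([585,47.]); U=np.array([[np.cos(yaw),np.sin(yaw)],[-np.sin(yaw),np.cos(yaw)]])
def jf(c,uv,z): return ((ray(c,uv,z)[:,:2]-O)@U.T).round(1).tolist()
E
python3 - <<'E'
from jf import *
b=cam('scene'); f=lambda x,y:((x+.5)/7-.5+295,(y+.5)/7-.5+195)
print('pin end top',jf(b,[f(112,292),f(203,238)],32))
print('plate top',jf(b,[f(152,347),f(282,250)],41))
print('pointer tip',jf(b,[f(325,398)],40))
print('lines',jf(b,[f(285,470),f(408,360),f(305,484),f(428,375)],38))
print('housing corner/bed',jf(b,[f(372,303),f(473,393)],38),jf(b,[f(500,402)],8))
print('TCP in jig',((np.array([552.1,36.7])-O)@U.T))
E
```

```text
pin end top [[10.3, -21.9], [16.9, 22.4]]
plate top [[42.1, -32.7], [45.5, 36.3]]
pointer tip [[102.1, -0.2]]
lines [[112.5, -33.0], [111.6, 36.6], [121.6, -31.9], [121.3, 37.2]]
housing corner/bed [[84.9, 45.6], [138.2, 43.8]] [[139.4, 65.1]]
TCP in jig [-34.47440545   0.12397087]
```

```bash

python3 -m pendant '[[[0,0,0,-0.0006,0],[0,-0.002,0,-0.0006,0],[0,-0.005,0,-0.0006,0],[0,-0.008,0,-0.0006,0],[0,-0.011,0,-0.0006,0],[0,-0.013,0,-0.0006,0],[0,-0.015,0,-0.0006,0],[0,-0.015,0,-0.0006,0]]]'
python3 - <<'E'
from jf import *
s=env.state(); p=s['eef_pos']; print(((p[:2]-O)@U.T).round(1),p[2],(s['ft_force'][:2]@U.T).round(2),s['ft_force'][2],s['tcp_rot'])
E
```

```text
t: 13.75
eef_pos: [566.6, 41.3, 11.6]
tcp_rot: [-3.142, 0.0, -2.834]
ft_force: [-1.7, 0.2, 4.8]
opening: 0.458
[-19.2   0.2] 11.58001102877142 [-1.59  0.67] 4.838937441392878 [-3.14159149e+00  1.19236664e-04 -2.83429128e+00]
```

```bash
cat > st.py <<'E'
from jf import *
s=env.state(); p=s['eef_pos']; print('jig',((p[:2]-O)@U.T).round(1),p[2].round(2),'F',(s['ft_force'][:2]@U.T).round(2),s['ft_force'][2].round(2),s['tcp_rot'].round(3))
E
python3 -m pendant '[[[0,-0.001,0,0,0],[0,-0.002,0,0,0],[0,-0.003,0,0,0],[0,-0.004,0,0,0],[0,-0.005,0,0,0],[0,-0.006,0,0,0],[0,-0.006,0,0,0],[0,-0.006,0,0,0]]]'; python3 st.py
python3 -m pendant '[[[0,-0.001,0,0,0],[0,-0.002,0,0,0],[0,-0.003,0,0,0],[0,-0.004,0,0,0],[0,-0.005,0,0,0],[0,-0.005,0,0,0],[0,-0.005,0,0,0],[0,-0.005,0,0,0]]]'; python3 st.py
```

```text
t: 14.55
eef_pos: [571.8, 43.0, 11.6]
tcp_rot: [3.141, -0.001, -2.834]
ft_force: [-3.6, -2.2, 6.8]
opening: 0.459
jig [-13.8   0.2] 11.58 F [-4.07 -1.01] 6.77 [ 3.141e+00 -1.000e-03 -2.834e+00]
t: 15.35
eef_pos: [575.8, 44.3, 11.6]
tcp_rot: [3.141, -0.002, -2.834]
ft_force: [-7.3, -3.7, 9.6]
opening: 0.459
jig [-9.6  0.3] 11.58 F [-8.12 -1.32] 9.57 [ 3.141e+00 -2.000e-03 -2.834e+00]
```

```bash

python3 -m pendant '[[[0,-0.001,0,0,0],[0,-0.002,0,0,0],[0,-0.003,0,-0.0001,0],[0,-0.004,0,-0.0002,0],[0,-0.005,0,-0.0002,0],[0,-0.005,0,-0.0002,0],[0,-0.005,0,-0.0002,0],[0,-0.005,0,-0.0002,0]]]'; python3 st.py
python3 - <<'E'
from h import *
b=cam('scene')
cv2.imwrite('pics/near7.png',cv2.resize(b['image'][195:275,295:375],None,fx=7,fy=7,interpolation=cv2.INTER_CUBIC))
E
```

```text
t: 16.15
eef_pos: [579.7, 45.7, 11.5]
tcp_rot: [3.141, -0.004, -2.834]
ft_force: [-11.7, -5.7, 9.7]
opening: 0.457
jig [-5.5  0.3] 11.54 F [-12.88  -1.88] 9.73 [ 3.141 -0.004 -2.834]
```

View pics/near7.png

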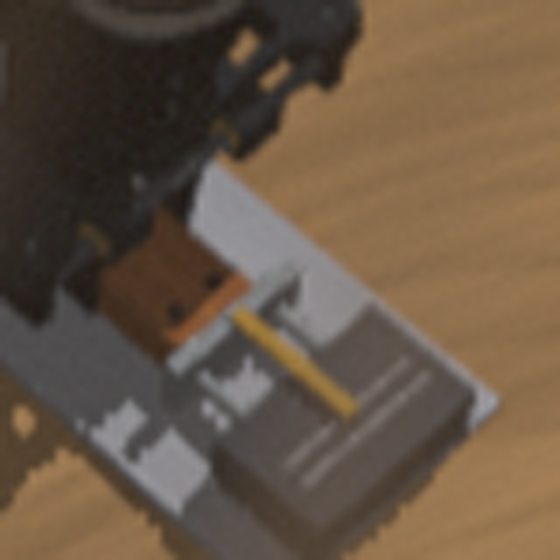

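The pin is against the plate, and the pointer tip at about (350,417) is just past the first line, with the second line still ahead at about (365,430). I'll put a number on it.

```bash
python3 - <<'E'
from jf import *
b=cam('scene'); f=lambda x,y:((x+.5)/7-.5+295,(y+.5)/7-.5+195)
print('plate top',jf(b,[f(170,366),f(298,268)],41))
print('pin end top',jf(b,[f(165,335),f(248,285)],32))
print('pointer tip near end / far end',jf(b,[f(350,417)],40))
# yellow mask extreme along jig x (before: rest tip from near6)
for n in ('near6','near7'):
    h=cv2.cvtColor(cv2.imread(f'pics/{n}.png'),cv2.COLOR_BGR2HSV); m=np.zeros(h.shape[:2],bool)
    m[270:440,200:380]=((h[...,1]>130)&(h[...,2]>110))[270:440,200:380]; v,u=np.nonzero(m); k=u+v>560
    q=np.array(jf(b,[f(x,y) for x,y in zip(u[k],v[k])],40)); i=np.abs(q[:,1])<6; print(n,len(q),q[i].max(0),np.percentile(q[i],98,axis=0))
E
python3 st.py
```

```text
plate top [[52.7, -33.7], [55.5, 34.7]]
pin end top [[38.2, -20.8], [44.2, 19.5]]
pointer tip near end / far end [[114.2, 0.7]]
near6 1507 [102.    5.9] [100.838   5.6  ]
near7 2033 [113.3   5.9] [111.536   5.7  ]
jig [-5.4  0.4] 11.53 F [-12.38  -2.04] 10.49 [ 3.141 -0.004 -2.834]
```

```bash

python3 -m pendant '[[[0,0,0,0,0],[0,0,0,0,0],[0,0,0,0,0],[0,0,0,0,0],[0,0,0,0,0],[0,0,0,0,0],[0,0,0,0,0],[0,0,0,0,0]]]'; python3 st.py
python3 - <<'E'
from jf import *
b=cam('scene'); a=cam('top')
im=cv2.resize(b['image'][195:275,295:375],None,fx=7,fy=7,interpolation=cv2.INTER_CUBIC); h=cv2.cvtColor(im,cv2.COLOR_BGR2HSV).astype(int)
f=lambda x,y:((x+.5)/7-.5+295,(y+.5)/7-.5+195)
m=np.zeros(h.shape[:2],np.uint8); m[255:365,150:262]=((h[...,1]>150)&(h[...,2]>125)&(h[...,0]<16))[255:365,150:262]
n,l,s,_=cv2.connectedComponentsWithStats(m); k=l==1+np.argmax(s[1:,4]); v,u=np.nonzero(k); print('strip px',len(u),u.min(),u.max(),v.min(),v.max())
q=np.array(jf(b,[f(x,y) for x,y in zip(u,v)],26)); i=np.abs(q[:,1])<17; print('end strip yaw rel jig',-np.polyfit(q[i,1],q[i,0],1)[0], 'y range',np.percentile(q[:,1],[2,98]))
T=cv2.resize(a['image'][170:245,350:425],None,fx=5,fy=5,interpolation=cv2.INTER_CUBIC)
cv2.imwrite('pics/last.png',np.hstack([T,cv2.resize(im[140:,70:],(375,375))]))
E
```

```text
t: 17.05
eef_pos: [579.7, 45.7, 11.5]
tcp_rot: [3.141, -0.004, -2.834]
ft_force: [-11.5, -5.5, 10.8]
opening: 0.46
jig [-5.4  0.3] 11.53 F [-12.64  -1.71] 10.78 [ 3.141 -0.004 -2.834]
strip px 601 176 241 279 338
end strip yaw rel jig 0.04335698239032706 y range [-14.1  20.5]
```

View pics/last.png

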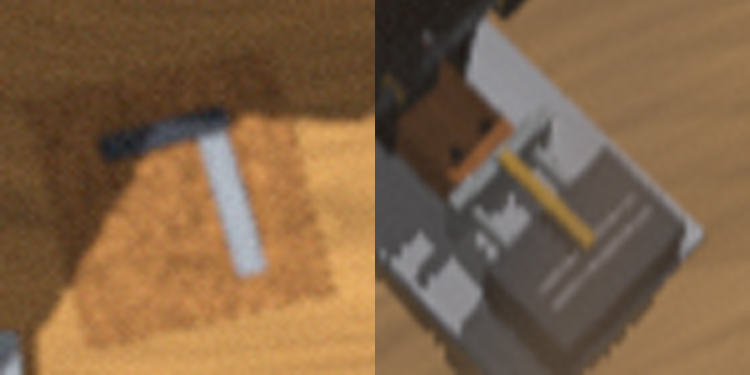

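In the left panel the square lies flat on the mat; in the right, the pin is on the plate and the pointer tip at (592,244) is between the lines. The force is steady, so I'm handing in.

```bash
python3 -c "
from cell import env
print(env.job_done())"
```

```text
the job is handed in; nothing more can be done
None
```

I laid the try square flat on the cork mat and let go of it. Then I set the brown bench pin on the jig bed and pressed its square end against the stop. I handed the job in at about 17 s, with the fingers still gripping the pin and the push held. No verdict was reported.

**Last checks:**
- **Stop travel:** the camera put it at about 10.3–11.3 mm, with the pointer tip just past the first line and short of the second.
- **Push:** the wrist read a steady 12.6 N along the jig and 10.8 N downward. Taking off about 3.5 N of bed friction leaves about 9 N on the stop. That corresponds to about 13 mm of travel, a little more than the camera showed, but both are inside the limits.
- **Centring:** the tool, gripping the pin at its centre, was 0.3 mm off the jig's centre line.
- **Alignment:** the two image estimates of the pin's angle disagreed, at −0.11 rad by hand-picked points relative to the plate and +0.04 rad by colour mask. I relied on the grip instead: the 43.7 mm opening means the pads sit flush on the 44 mm pin. With the tool turned to the jig's angle, that puts the pin square to within about 0.02 rad.
- **Square:** the last top view shows it lying flat, with its stock well inside the mat.
- **Bystanders:** I did not measure them, but none was touched as far as the views showed.

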